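Open the double-latched blood-sample transport case

ROBOT

A 6-joint arm with a two-finger parallel gripper is mounted at the origin on a cart in front of the work surface, level with it; the furniture and walls round the work are solid. World frame = base frame: x ahead of the robot, y to its left, z up, the work surface at z = 0. Lengths are in m, angles in rad, forces in N, time in s.
With the tool pointing down it reaches from about 0.3 to 0.875 m from the base axis. Payload 6.4 kg.
Tool frame: the origin (TCP) lies midway between the tips of the shut fingers; the grasp point (between the pads) lies ctrl.grip_depth behind it (ctrl.grip_depth is the distance from the TCP to the grasp point, in m); x points along the fingers, y is the direction in which the jaws open and shut, and the axes are right-handed (so a half turn about x gives the same grasp; the last joint's range is limited). The gripper opens to 85 mm and grips with 20 to 120 N. Pads are 22 mm wide; open, the fingers measure 114 mm over their backs; the gripper's body (76 mm by 85 mm) begins 54 mm behind the grasp point. The pads swing forward as they close: fully open they stand 13 mm farther back than shut.
Start: joints at [-1.386, 0.181, 1.607, -0, 1.354, -0.206], TCP at [0.219, -0.532, 0.231] pointing down, gripper open.
Joint ranges: [-2.99, 2.99], [-0.89, 2.07], [0.3, 2.58], [-1.14, 4.28], [0, 2.63], [-3.12, 3.12]. Speed limits (rad/s): [2.57, 2.57, 3.01, 3.14, 3.14, 3.14].

INTERFACE

Orientations are given as a unit quaternion [w, x, y, z].
In Python, from bench import ctrl gives the robot as it stands.
- The arm moves only by the tool carry_out, never from a script. Its argument "motion" is one flat list of numbers, 7 for each row, row after row: the turn, a rotation vector about the tool's x, y, z in degrees, then the shift along the tool's x, y, z in m, then the gripper's target within -1 to 1 (shut at 1, half-way at 0, fully open at -1). A call has 1 to 10 rows; each row shifts and turns the pose as measured when the row begins, along the tool's axes as they then stand; what a row does not reach is not made up. A row lasts 1/10 s, in which the tool goes at most 50 mm and 8.59 degrees, less where a joint would pass 70% of its speed; a pose out of reach is approached as far as the arm can. A call with a gripper value outside its range is refused whole. The fingers move at their own pace and stop on an object; the grip force is fixed at half the most. Time passes only in rows, so rows that do not move let the fingers close. It gives the time, the measured TCP pose, the force and the opening at its end, in the units of the state.
- ctrl.get_obs(): the state, without advancing time (a new reading comes with each control period).
- ctrl.camera(name): name is "scene" or "top" or "wrist"; returns the picture (384x512x3 uint8, blue, green, red); there is no depth.
- ctrl.camera_params(name): a dict with "mtx" (3x3 intrinsics, pixels), "pose" (4x4, takes a point from camera to world coordinates); the wrist camera has in their place "hand_eye" (4x4, takes a point from camera to tool coordinates, whose origin is the TCP and whose axes are the tool frame's). Camera axes: x right, y down, z forward; pixel columns grow to the right and rows downward; lengths in m; the calibration is good to about 2 mm. A picture is of the moment at which its call begins: read the wrist's pose just before it. camera_params takes no time and is no camera call.
- ctrl.hand_in(): hands the job in, once; it reports no verdict.
Trained networks look in the newest picture that a camera, given by its name, has taken for a name from the list of things; names that differ only in an ending like _2 or _b are one class to them, and where a whole thing is asked for, a point or a joint stands for the part that bears it (a point fixed in the world has none). Each returns a list of dicts, best first, with "conf" (0 to 1); they miss things now and then, are a little off and sometimes report something else, mostly with a low value. They report only what shows in the picture. A call takes as long as a camera call.
- ctrl.boxes_of(camera, thing): "point" ([x, y, z] in m, in the coordinates of the camera as it stood for that picture, good to about 4 mm: the middle of the surface that is visible of it).
- ctrl.trace(camera, thing): "pixels" (384x512 bool, what is visible of it).
- ctrl.landmark_of(camera, thing): "point" ([x, y, z] in m, in the coordinates of the camera as it stood for that picture, good to about 4 mm: a listed point, or the origin of a listed thing).
The state is a dict: "time_s": time; "q": joint angles; "dq": joint speeds; "joint_efforts": joint torques, N m; "eef_pos": TCP position; "eef_rot": TCP orientation; "wrist_force": force on the tool from outside, world axes, zero at the start; "torque": the same for the moment, N m; "opening": opening from 0.0 (shut) to 1.0 (fully open).
Only numpy, scipy, OpenCV 4.12 (cv2) and the standard library are available. Lean on these libraries where they do the work, as an engineer would, in place of code of your own. Each camera call takes 0.05 s, during which the arm holds its last target. There are 200 camera calls.

TASK

Open the white transport case with the blue lid so that the blood tubes inside can be reached. First slide the red latch on its front to the left, then lift the lid a little by its black grip until the hidden safety catch stops it, let go, and push the yellow safety catch, now uncovered under the lid's front lip, to the left so that the lid springs fully open. Leave the grey slide box and the two stain bottles beside it standing where they are.

Things in the scene. Friction and masses are not known exactly. Their poses are not given: they have to be found in the camera images.
- case: White transport case with blue lid, fixed. Shell 150 x 150 mm, 66 high; closed lid's top 82 mm above the desk. Origin: underside centre, on the desk; x from front to back (front faces the robot), y to its left, z up: the 'case frame' below. Lid hinge line: along y at x=+65, z=20 mm. Red latch left on the front, yellow safety catch right on the front, black grip mid-lid.
- latch (a joint): Slide of the red primary latch along the case's y. About 0 (to 3 mm) at the start: latched, hook over the lid's steel lug. Grows toward +y (left); the lid is free from 0.018 m; end stop 0.024 m. 1 to 2 N moves it; it stays where left.
- latch_post (a point): Top centre of the red latch's upright thumb post, 121 mm above the desk. Post 16 mm along case x, 12 mm along y, clear from 90 to 121 mm above the desk (the hook on its -y side is up to 88.5 mm high). With the latch at 0: x=-91, y=+40 mm in the case frame. Push to +y with closed fingers set down on its -y side.
- lid (a joint): Lid angle, rad: 0 closed, grows as the front swings up and back; end stop 1.75. Sprung hinge: unlatched it takes about 0.5 to 1 N at the grip to lift; below about 0.08 it falls shut, above about 0.16 the springs carry it up. The safety catch stops it at about 0.27, where it rests when let go (do not pull further). With the catch pushed aside it swings fully open by itself within 2 s.
- lid_grip (a point): Point on the black upright grip fin on the lid, 8 mm below its top. Fin 12 mm thick along case y, 30 mm long along x, 84.5 to 115 mm above the desk when closed; point then at x=-50, y=0, z=107 mm in the case frame. It moves with the lid on an arc about the hinge line (115 mm behind and 87 mm below): for 0.24 rad about 25 mm up and 24 mm back.
- catch (a joint): Slide of the yellow safety catch along the case's y. About 0 (to 2 mm) at the start: holding. Grows toward +y (left); it frees the lid from 0.014 m; end stop 0.024 m. 1 to 2 N moves it; it stays where left.
- catch_tab (a point): Centre of the yellow catch's tab on the case front: x=-75 to -91 mm, 12 mm along y, z=46 to 66 mm; centre at x=-83, y=-41 mm in the case frame with the catch at 0. The closed lid's lip (out to x=-95, down to z=60) hides it; at 0.27 rad the lip is back at x=-78, over z=100, and the tab is open from above. Push to +y with closed fingers set down on its -y side, free down to the desk.
- slide_box: Grey hinged microscope-slide box, 91 x 105 x 37 mm, loose, to the left of the case; leave it alone. Origin: centre of its underside.
- stain_c: Brown stain dropper bottle with a red cap, 37 mm diameter, 100 mm high, loose, to the left of the case; leave it standing. Origin: centre of its underside.
- stain_b: White stain dropper bottle with a blue cap, 30 mm diameter, 87 mm high, loose, to the left of the case; leave it standing. Origin: centre of its underside.

How it is judged:
On the way, in this order (a step that is already met when the one before it is completed fails the run):
1. the red latch is slid free while the lid is still down (value of joint latch above 0.018 m and value of joint lid below 0.1 rad), for 0.1 s.
2. the lid is raised a little against the safety catch, which still holds (value of joint lid between 0.2 and 0.4 rad and value of joint catch below 0.006 m), for 0.2 s.
3. the safety catch is pushed aside (value of joint catch above 0.012 m), for 0.05 s.
At the end, for the whole second after the job is handed in: The lid stands open at more than 1.4 rad (about 80 degrees) and at rest, the red latch still slid aside (more than 15 mm). The slide box and both bottles have never been moved more than 30 mm nor tipped by more than 0.35 rad (value of joint lid above 1.4 rad and value of joint latch above 0.015 m and velocity of joint lid below 0.1 rad/s); the robot touches nothing.
It fails at once if the grey slide box was pushed away or knocked over (distance of slide_box from where it was at the start of the episode above 0.03 m or angle between slide_box's own z axis and vertical above 0.35 rad).
It fails at once if the brown bottle with the red cap was pushed away or knocked over (distance of stain_c from where it was at the start of the episode above 0.03 m or angle between stain_c's own z axis and vertical above 0.35 rad).
It fails at once if the white bottle with the blue cap was pushed away or knocked over (distance of stain_b from where it was at the start of the episode above 0.03 m or angle between stain_b's own z axis and vertical above 0.35 rad).
It also fails if it takes over 61 s, if anything falls off the work surface, if the arm or the gripper's body presses on something with over 40 N, if the wrist force passes 120 N, or if a joint passes its speed limit or range.

## Working session

There is one attempt and no reset: what is moved stays moved. The work goes in short steps, Python scripts to look and compute and a tool call to move; the robot and the scene stay as the last step left them, time stands still between calls to the robot, and variables do not carry over. Pictures are saved under pics/ and viewed, about 8 in all and at most 12, crops included, and the job is handed in when it is done.

Besides the shell and the picture viewer there is one more tool, called after "Emit:" as a command line: name --argument value ..., lists and objects as JSON in quotes. carry_out: Moves the arm, as the interface text tells. Its arguments: {"type":"object","properties":{"motion":{"type":"array"}},"required":["motion"]}

```bash
mkdir -p pics
cat > h.py <<'E'
import numpy as np, cv2
from bench import ctrl
from scipy.spatial.transform import Rotation as R
def tool():
    o=ctrl.get_obs(); T=np.eye(4); q=o["eef_rot"]
    T[:3,:3]=R.from_quat([q[1],q[2],q[3],q[0]]).as_matrix(); T[:3,3]=o["eef_pos"]; return T,o
def campose(n):
    p=ctrl.camera_params(n)
    return np.array(p["pose"]) if "pose" in p else tool()[0]@np.array(p["hand_eye"])
def w(n,p): return (campose(n)@np.r_[p,1])[:3]
E
python3 - <<'E'
from h import *
T,o=tool(); print(np.round(T,3),o["time_s"],o["wrist_force"],ctrl.grip_depth)
for n in("scene","top"):
    im=ctrl.camera(n); cv2.imwrite(f"pics/{n}0.png",im)
    for t in("case","latch_post","lid_grip","catch_tab","slide_box","stain_c","stain_b"):
        for r in ctrl.landmark_of(n,t)[:2]: print(n,t,round(r["conf"],2),np.round(w(n,r["point"]),4))
a=cv2.imread("pics/scene0.png")
E
```

```text
[[-0.     0.381 -0.925  0.219]
 [ 0.002 -0.925 -0.381 -0.531]
 [-1.    -0.002 -0.     0.23 ]
 [ 0.     0.     0.     1.   ]] 0.0 [ 0.14390321 -0.2118956   0.73112734] 0.0187
scene case 0.84 [ 0.5837  0.3113 -0.002 ]
scene latch_post 0.94 [0.4832 0.3269 0.1185]
scene lid_grip 0.65 [0.5314 0.297  0.1079]
scene slide_box 0.93 [0.505  0.4541 0.0006]
scene stain_c 0.6 [ 0.6306  0.4888 -0.0007]
scene stain_c 0.57 [0.4838 0.3266 0.1168]
scene stain_b 0.6 [ 0.6306  0.4888 -0.0007]
scene stain_b 0.57 [0.4838 0.3266 0.1168]
top case 0.56 [ 0.583   0.3136 -0.0028]
top latch_post 0.75 [0.4835 0.3255 0.1204]
top lid_grip 0.75 [0.5357 0.2969 0.1051]
top slide_box 0.72 [ 0.5063  0.4533 -0.0021]
top stain_c 0.56 [0.6294 0.4868 0.0009]
top stain_b 0.56 [0.6294 0.4868 0.0009]
```

View pics/scene0.png

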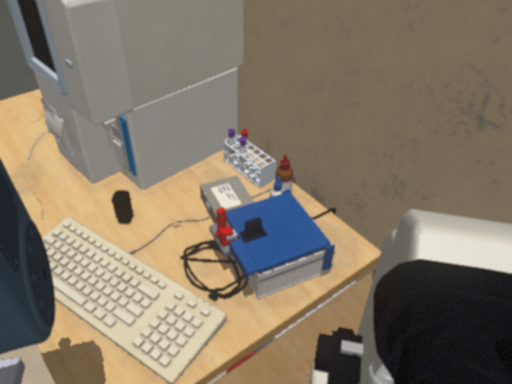

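View pics/top0.png

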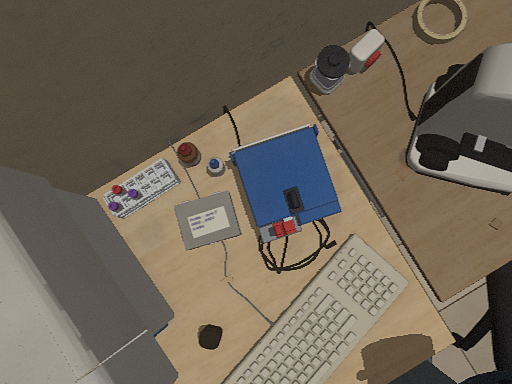

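The scene view shows the blue-lidded case at about (280,235), with the red post at (222,225) and the fin at (255,228). In the top view the case is at (290,175), the latch at (284,228), and the box and bottles are to its left.

```bash
cat >> h.py <<'E'
import json,os
def fit(c,pts):  # case-frame xy vs world xy
    from scipy.optimize import least_squares
    A=np.array([p[0] for p in pts]);B=np.array([p[1] for p in pts])
    f=lambda v:(A@np.array([[np.cos(v[2]),np.sin(v[2])],[-np.sin(v[2]),np.cos(v[2])]])+v[:2]-B).ravel()
    s=least_squares(f,[.58,.31,.26]); return s.x,f(s.x).reshape(-1,2)
def case(): return json.load(open("case.json"))
def c2w(p):
    x,y,a=case(); return np.r_[R.from_euler("z",a).as_matrix()@np.array([*p[:2],0])+[x,y,0]]+[0,0,p[2]]
def w2c(p):
    x,y,a=case(); return R.from_euler("z",-a).as_matrix()@(np.array(p)-[x,y,0])
def want(tilt): # tool axes in world: tilt about tool y (deg)
    a=case()[2]; y=np.array([np.sin(a),-np.cos(a),0]);x=np.array([0,0,-1.]);M=np.c_[x,y,np.cross(x,y)]
    return M@R.from_euler("y",tilt,degrees=True).as_matrix()
def plan(p,tilt=0):
    T,o=tool(); M=T[:3,:3]
    print("t",o["time_s"],"tcp case mm",np.round(w2c(T[:3,3])*1000,1),"turn",np.round(R.from_matrix(M.T@want(tilt)).as_rotvec(degrees=True),2),
     "shift now",np.round(M.T@(c2w(p)-T[:3,3]),4),"shift after turn",np.round(want(tilt).T@(c2w(p)-T[:3,3]),4),"F",np.round(o["wrist_force"],1),"op",round(o["opening"],3))
E
python3 - <<'E'
from h import *
v,r=fit(0,[([0,0],[.5834,.3125]),([-.05,0],[.5335,.297]),([-.091,.041],[.4834,.3262])])
print(v,np.degrees(v[2]),r*1000); json.dump(list(v),open("case.json","w"))
plan([-.13,.01,.25]); print(np.round(ctrl.camera_params("wrist")["hand_eye"],3))
E
```

```text
[0.58238001 0.31191424 0.28326774] 16.230045869012876 [[-1.01998573 -0.58576411]
 [ 0.87265173  0.93950364]
 [ 0.147334   -0.35373952]]
t 0.8 tcp case mm [-584.7 -708.4  231.3] turn [ 6.16  0.   -0.  ] shift now [-0.0187 -0.6655 -0.5291] shift after turn [-0.0187 -0.7184 -0.4547] F [ 0.7  0.5 -0.1] op 0.998
[[ 0.001 -0.286  0.958 -0.142]
 [ 1.     0.    -0.001  0.001]
 [ 0.     0.958  0.286 -0.072]
 [ 0.     0.     0.     1.   ]]
```

Emit:
carry_out --motion '[6.16, 0, 0, 0, 0, 0, 1, 0, 0, 0, -0.004, -0.042, -0.027, 1, 0, 0, 0, -0.004, -0.042, -0.027, 1, 0, 0, 0, -0.004, -0.042, -0.027, 1, 0, 0, 0, -0.004, -0.042, -0.027, 1, 0, 0, 0, -0.004, -0.042, -0.027, 1, 0, 0, 0, 0, -0.042, -0.027, 1, 0, 0, 0, 0, -0.042, -0.027, 1, 0, 0, 0, 0, -0.042, -0.027, 1, 0, 0, 0, 0, -0.042, -0.027, 1]'

```text
time_s: 1.8
eef_pos: [0.3481, -0.1026, 0.2508]
eef_rot: [0.095, 0.702, 0.093, -0.699]
wrist_force: [1.2, 0.8, -0.9]
opening: -0.002
```

Emit:
carry_out --motion '[0, 0, 0, 0, -0.042, -0.027, 1, 0, 0, 0, 0, -0.042, -0.027, 1, 0, 0, 0, 0, -0.042, -0.027, 1, 0, 0, 0, 0, -0.042, -0.027, 1, 0, 0, 0, 0, -0.042, -0.027, 1, 0, 0, 0, 0, -0.042, -0.027, 1, 0, 0, 0, 0, 0, 0, 1]'

```text
time_s: 2.5
eef_pos: [0.4369, 0.1896, 0.2537]
eef_rot: [0.098, 0.706, 0.094, -0.695]
wrist_force: [-0.4, -0.7, 0.1]
opening: 0.007
```

Run:
```python
from h import *
plan([-.13,.01,.25])
cv2.imwrite("pics/w1.png",ctrl.camera("wrist"))
for t in("case","latch_post","lid_grip","catch_tab"):
  for r in ctrl.landmark_of("wrist",t)[:2]:
    p=w("wrist",r["point"]);print(t,round(r["conf"],2),np.round(p,4),np.round(w2c(p)*1000,1))
```

```text
t 2.5 tcp case mm [-173.9  -76.8  253.7] turn [-0.62 -0.8  -0.37] shift now [ 0.0038 -0.0873 -0.0429] shift after turn [ 0.0037 -0.0868 -0.0439] F [-0.4 -0.7  0.1] op 0.007
case 0.83 [ 0.5799  0.3058 -0.0008] [-4.1 -5.1 -0.8]
latch_post 0.65 [0.4794 0.3219 0.1136] [-96.1  38.4 113.6]
lid_grip 0.6 [0.5348 0.292  0.1047] [-51.2  -5.8 104.7]
```

View pics/w1.png

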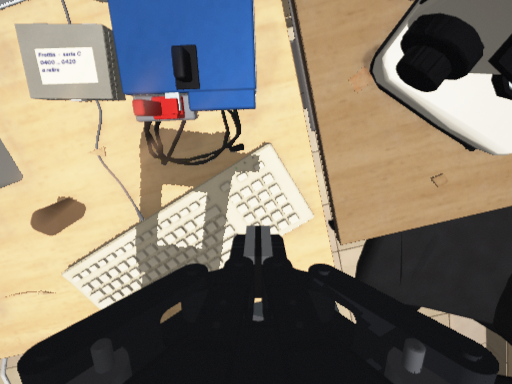

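The wrist view shows the fin at (187,65), the red post at (150,107) with its hook at (172,105), and the front lip along row 107. The fingers sit parallel to the case.

Emit:
carry_out --motion '[0, 0, 0, 0, -0.045, -0.022, 1, -0.6, -0.8, -0.4, 0.004, -0.042, -0.022, 1, 0, 0, 0, 0.02, -0.002, 0.02, 1, 0, 0, 0, 0.02, 0, 0, 1, 0, 0, 0, 0, 0, 0, 1, 0, 0, 0, 0, 0, 0, 1]'

```text
time_s: 3.35
eef_pos: [0.441, 0.2685, 0.2094]
eef_rot: [0.091, 0.701, 0.089, -0.701]
wrist_force: [-0.6, 0.4, 0.3]
opening: -0.001
```

Run:
```python
from h import *
plan([-.091,.012,.16])
cv2.imwrite("pics/w2.png",ctrl.camera("wrist"))
for t in("case","latch_post","lid_grip","catch_tab"):
  for f in (ctrl.landmark_of,):
   for r in f("wrist",t)[:2]:
    p=w("wrist",r["point"]);print(t,round(r["conf"],2),np.round(p,4),np.round(w2c(p)*1000,1))
K=np.array(ctrl.camera_params("wrist")["mtx"]);P=np.linalg.inv(campose("wrist"))
for n,p in dict(fin=[-.05,0,.115],post=[-.091,.041,.121],lipR=[-.095,-.075,.082],lipM=[-.095,0,.082]).items():
    q=K@(P@np.r_[c2w(p),1])[:3]; print(n,np.round(q[:2]/q[2],1))
```

```text
t 3.35 tcp case mm [-147.9   -2.2  209.4] turn [-1.57 -0.   -0.17] shift now [ 0.0493 -0.0158 -0.0565] shift after turn [ 0.0494 -0.0142 -0.0569] F [-0.6  0.4  0.3] op -0.001
case 0.9 [5.815e-01 3.077e-01 1.000e-04] [-2.  -3.8  0.1]
latch_post 0.86 [0.4794 0.3257 0.1196] [-95.   42.  119.6]
lid_grip 0.77 [0.5336 0.2995 0.1099] [-50.3   1.7 109.9]
fin [252.1  80. ]
post [205.6 132.2]
lipR [329.3 130.3]
lipM [254.1 132.3]
```

View pics/w2.png

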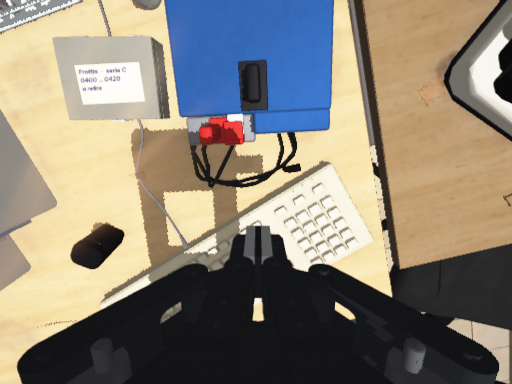

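The fin at (253,82), post at (208,130) and right lip corner at (329,129) all match my projected positions to 1–3 px, so the case pose is good.

Emit:
carry_out --motion '[-1.6, 0, 0, 0, 0, 0, 1, 0, 0, 0, 0.016, -0.007, -0.03, 1, 0, 0, 0, 0.017, -0.007, -0.027, 1, 0, 0, 0, 0.016, 0, 0, 1, 0, 0, 0, 0, 0, 0, 1, 0, 0, 0, 0, 0, 0, 1]'

```text
time_s: 4.2
eef_pos: [0.4966, 0.3006, 0.1644]
eef_rot: [0.103, 0.703, 0.103, -0.696]
wrist_force: [0.6, 0.0, -0.1]
opening: -0.002
```

```bash
python3 -c "
from h import *
plan([-.092,.012,.100])"
```

```text
t 4.2 tcp case mm [-85.5  13.1 164.4] turn [ 0.53 -0.59 -0.14] shift now [0.0644 0.0009 0.0071] shift after turn [0.0644 0.0011 0.0065] F [ 0.6  0.  -0.1] op -0.002
```

Emit:
carry_out --motion '[0.5, -0.6, 0, 0.02, 0.001, 0.007, 1, 0, 0, 0, 0.02, 0, 0, 1, 0, 0, 0, 0.016, 0, 0, 1, 0, 0, 0, 0.008, 0, 0, 1, 0, 0, 0, 0, 0, 0, 1, 0, 0, 0, 0, 0, 0, 1]'

```text
time_s: 4.8
eef_pos: [0.4887, 0.2966, 0.0991]
eef_rot: [0.101, 0.701, 0.099, -0.699]
wrist_force: [0.5, 0.7, -0.2]
opening: 0.004
```

```bash
python3 -c "
from h import *
plan([-.091,.012,.100])"
```

```text
t 4.8 tcp case mm [-94.2  11.5  99.1] turn [-0.   -0.09 -0.14] shift now [-0.0009 -0.0005 -0.0032] shift after turn [-0.0009 -0.0005 -0.0032] F [ 0.5  0.7 -0.2] op 0.004
```

Emit:
carry_out --motion '[0, 0, 0, 0, -0.006, -0.002, 1, 0, 0, 0, 0, -0.006, 0, 1, 0, 0, 0, 0, -0.005, 0, 1, 0, 0, 0, 0, -0.005, 0, 1, 0, 0, 0, 0, -0.003, 0, 1, 0, 0, 0, 0, 0, 0, 1]'

```text
time_s: 5.4
eef_pos: [0.4842, 0.3236, 0.1014]
eef_rot: [0.101, 0.702, 0.099, -0.698]
wrist_force: [0.0, -1.6, -1.1]
opening: -0.0
```

Run:
```python
from h import *
plan([-.091,.043,.100])
ctrl.camera("wrist")
for r in ctrl.landmark_of("wrist","latch_post"): print(r["conf"],w2c(w("wrist",r["point"]))*1000)
```

```text
t 5.4 tcp case mm [-91.   38.6 101.4] turn [ 0.04 -0.27 -0.19] shift now [ 0.0014 -0.0044 -0.    ] shift after turn [ 0.0014 -0.0044 -0.    ] F [ 0.  -1.6 -1.1] op -0.0
0.84 [-94.60114995  56.25709276 116.34746043]
```

Emit:
carry_out --motion '[0, 0, 0, 0, -0.003, 0, 1, 0, 0, 0, 0, -0.002, 0, 1, 0, 0, 0, 0, -0.002, 0, 1, 0, 0, 0, 0, 0, 0, 1]'

```text
time_s: 5.9
eef_pos: [0.4833, 0.3274, 0.1014]
eef_rot: [0.103, 0.702, 0.097, -0.698]
wrist_force: [-0.9, -3.1, 1.7]
opening: -0.0
```

Run:
```python
from h import *
plan([-.091,.043,.100])
ctrl.camera("wrist")
for r in ctrl.landmark_of("wrist","latch_post"): print(r["conf"],w2c(w("wrist",r["point"]))*1000)
```

```text
t 5.9 tcp case mm [-90.8  42.5 101.4] turn [-0.   -0.23 -0.49] shift now [ 0.0014 -0.0005  0.0002] shift after turn [ 0.0014 -0.0005  0.0002] F [-0.9 -3.1  1.7] op -0.0
0.65 [-97.15495809  62.16947163 117.63526332]
```

Emit:
carry_out --motion '[0, 0, 0, 0, -0.003, 0, 1, 0, 0, 0, 0, -0.002, 0, 1, 0, 0, 0, 0, 0, 0, 1]'

```text
time_s: 6.3
eef_pos: [0.4834, 0.3272, 0.1014]
eef_rot: [0.106, 0.702, 0.094, -0.698]
wrist_force: [-1.2, -2.8, 1.4]
opening: 0.001
```

Run:
```python
from h import *
plan([-.091,.043,.100])
```

```text
t 6.3 tcp case mm [-90.7  42.4 101.4] turn [-0.02 -0.14 -0.99] shift now [ 0.0014 -0.0007  0.0003] shift after turn [ 0.0014 -0.0006  0.0003] F [-1.2 -2.8  1.4] op 0.001
```

The latch has reached its end stop: the TCP stays at y≈42 and the post is about 62–64 mm. Backing off and moving over the grip.

Emit:
carry_out --motion '[0, 0, 1, 0, 0.008, 0, 1, 0, 0, 0, -0.03, 0.005, 0, 1, 0, 0, 0, -0.035, 0.01, 0, 0, 0, 0, 0, 0, 0.01, -0.02, 0, 0, 0, 0, 0, 0.009, -0.02, 0, 0, 0, 0, 0, 0, 0, 0, 0, 0, 0, 0, 0, 0, 0]'

```text
time_s: 7.0
eef_pos: [0.5337, 0.3012, 0.1707]
eef_rot: [0.111, 0.703, 0.088, -0.697]
wrist_force: [-1.5, 0.3, -0.1]
opening: 0.499
```

Run:
```python
from h import *
plan([-.050,0,.089])
cv2.imwrite("pics/w3.png",ctrl.camera("wrist"))
for t in("latch_post","lid_grip"):
  for r in ctrl.landmark_of("wrist",t): print(t,r["conf"],w2c(w("wrist",r["point"]))*1000)
```

```text
t 7.0 tcp case mm [-49.7   3.3 170.7] turn [-0.02 -0.28 -1.92] shift now [0.0818 0.0006 0.0007] shift after turn [0.0817 0.0033 0.0003] F [-1.5  0.3 -0.1] op 0.499
latch_post 0.84 [-93.67269568  60.78242849 119.5137935 ]
lid_grip 0.65 [-50.18782252  -2.03988317 105.62028162]
```

View pics/w3.png

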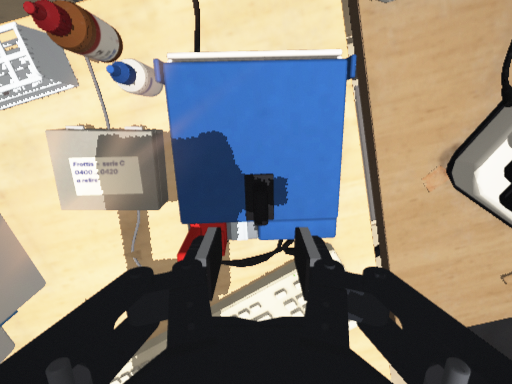

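The fin at (260,200) is centred between the fingers (205 and 310), and the latch now shows at (205,240). Descending over the fin.

Emit:
carry_out --motion '[0, 0, -1.9, 0, 0.003, 0, 0, 0, 0, 0, 0.025, 0, 0, 0, 0, 0, 0, 0.025, 0, 0, 0, 0, 0, 0, 0.02, 0, 0, 0, 0, 0, 0, 0.009, 0, 0, 0, 0, 0, 0, 0, 0, 0, 0]'

```text
time_s: 7.75
eef_pos: [0.53, 0.3006, 0.0889]
eef_rot: [0.101, 0.701, 0.102, -0.699]
wrist_force: [-0.6, -1.0, -0.2]
opening: 0.502
```

Run:
```python
from h import *
plan([-.050,0,.089])
```

```text
t 7.75 tcp case mm [-53.5   3.7  88.9] turn [ 0.25 -0.17  0.08] shift now [-0.0001  0.0038 -0.0035] shift after turn [-0.0001  0.0037 -0.0035] F [-0.6 -1.  -0.2] op 0.502
```

Emit:
carry_out --motion '[0, 0, 0, -0.002, 0.0038, -0.0035, 0, 0, 0, 0, 0, 0, 0, 1, 0, 0, 0, 0, 0, 0, 1, 0, 0, 0, 0, 0, 0, 1, 0, 0, 0, 0, 0, 0, 1, 0, 0, 0, 0, 0, 0, 1]'

```text
time_s: 8.35
eef_pos: [0.5365, 0.2978, 0.0945]
eef_rot: [0.102, 0.702, 0.103, -0.697]
wrist_force: [2.3, 0.0, -3.1]
opening: 0.121
```

Run:
```python
from h import *
plan([-.050,0,.089])
```

```text
t 8.35 tcp case mm [-48.   -0.7  94.5] turn [ 0.4  -0.42 -0.  ] shift now [ 0.0055 -0.0007  0.002 ] shift after turn [ 0.0055 -0.0007  0.002 ] F [ 2.3  0.  -3.1] op 0.121
```

Emit:
carry_out --motion '[0, -2.86, 0, -0.0056, 0, -0.0037, 1, 0, -2.86, 0, -0.0056, 0, -0.0037, 1, 0, -2.86, 0, -0.0056, 0, -0.0037, 1, 0, -2.86, 0, -0.0056, 0, -0.0037, 1, 0, 0, 0, 0, 0, 0, 1]'

```text
time_s: 8.85
eef_pos: [0.5529, 0.3031, 0.1155]
eef_rot: [-0.112, -0.627, -0.092, 0.765]
wrist_force: [-2.7, -3.1, 2.6]
opening: 0.127
```

Run:
```python
from h import *
plan([-.027,0,.119],-14)
```

```text
t 8.85 tcp case mm [-30.7  -0.3 115.5] turn [ 0.48 -2.73 -0.09] shift now [-0.0042 -0.0002 -0.003 ] shift after turn [-0.0043 -0.0003 -0.0028] F [-2.7 -3.1  2.6] op 0.127
```

Emit:
carry_out --motion '[0, -2.2, 0, -0.004, 0, -0.003, 1, 0, -0.6, 0, -0.001, 0, -0.001, 1, 0, 0, 0, 0, 0, 0, 1, 0, 0, 0, 0, 0, 0, 1, 0, 0, 0, 0, 0, 0, 1]'

```text
time_s: 9.35
eef_pos: [0.5567, 0.3042, 0.1193]
eef_rot: [-0.115, -0.61, -0.09, 0.779]
wrist_force: [0.3, -1.7, 0.3]
opening: 0.122
```

Run:
```python
from h import *
plan([-.027,0,.119],-14)
cv2.imwrite("pics/s2.png",ctrl.camera("scene")[150:330,170:360].repeat(3,0).repeat(3,1))
```

```text
t 9.35 tcp case mm [-26.8  -0.2 119.3] turn [ 0.53 -0.1  -0.17] shift now [ 0.0003 -0.0002  0.0001] shift after turn [ 0.0003 -0.0002  0.0001] F [ 0.3 -1.7  0.3] op 0.122
```

View pics/s2.png

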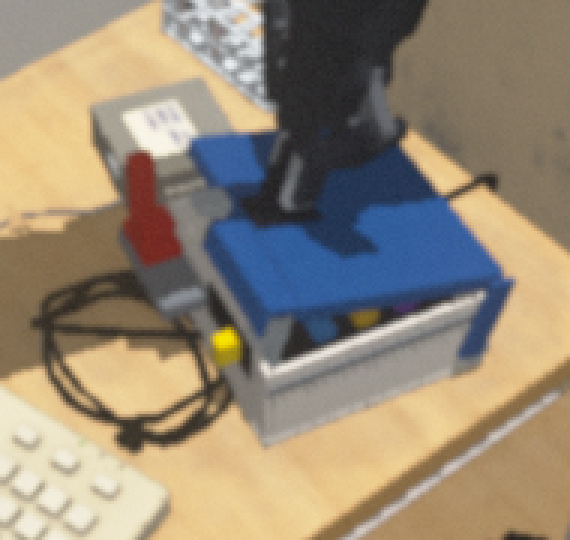

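The lid is raised about 14° in the grip, and the yellow catch is uncovered at about (225,347) in the crop. Releasing and retreating.

Emit:
carry_out --motion '[0, 0, 0, 0, 0, 0, 0, 0, 0, 0, 0, 0, 0, 0, 0, 0, 0, 0, 0, 0, 0, 0, 0, 0, -0.03, 0, 0, 0, 0, 0, 0, -0.04, 0, 0, 0, 0, 0, 0, -0.02, 0, 0, 0, 0, 8, 0, -0.01, 0.015, 0.02, 0, 0, 8, 0, 0, 0.03, 0.03, 0, 0, 8, 0, 0, 0.02, 0.03, 1]'

```text
time_s: 10.3
eef_pos: [0.5275, 0.2282, 0.2158]
eef_rot: [0.093, 0.759, 0.112, -0.635]
wrist_force: [-0.1, 0.2, 0.8]
opening: 0.344
```

Run:
```python
from h import *
plan([-.130,-.073,.16],30)
ctrl.camera("top")
for t in("catch_tab","lid_grip"):
  for r in ctrl.landmark_of("top",t): print(t,r["conf"],w2c(w("top",r["point"]))*1000)
ctrl.camera("scene")
for t in("catch_tab","lid_grip"):
  for r in ctrl.landmark_of("scene",t): print(t,r["conf"],w2c(w("scene",r["point"]))*1000)
```

```text
t 10.3 tcp case mm [-76.1 -65.  215.8] turn [ 0.46 19.86  0.21] shift now [0.0454 0.0076 0.0629] shift after turn [0.0214 0.008  0.0746] F [-0.1  0.2  0.8] op 0.344
catch_tab 0.17 [-18.66942394   3.16532899 133.39261791]
lid_grip 0.82 [-19.27252735  -1.58546589 134.17121553]
catch_tab 0.71 [-84.16056735 -43.74730617  50.07260936]
lid_grip 0.94 [-25.20781798   0.66162488 136.86903893]
```

The lid rests at the catch: the grip measures z≈135, which corresponds to about 0.27 rad. The catch tab is at about (-84,-43,50).

Emit:
carry_out --motion '[0, 6.6, 0, 0, 0.004, 0.02, 1, 0, 6.6, 0, 0, 0.004, 0.025, 1, 0, 6.6, 0, 0, 0, 0.02, 1, 0, 0, 0, 0.02, 0, 0.01, 1, 0, 0, 0, 0, 0, 0, 1, 0, 0, 0, 0, 0, 0, 1]'

```text
time_s: 11.2
eef_pos: [0.4873, 0.2082, 0.1845]
eef_rot: [0.072, 0.862, 0.128, -0.486]
wrist_force: [0.2, -0.4, 0.4]
opening: -0.004
```

Run:
```python
from h import *
plan([-.089,-.073,.054],30)
```

```text
t 11.2 tcp case mm [-120.3  -73.   184.5] turn [ 0.53 -1.18  0.31] shift now [0.1279 0.0003 0.0407] shift after turn [ 0.1287 -0.      0.0381] F [ 0.2 -0.4  0.4] op -0.004
```

Emit:
carry_out --motion '[0.5, -1.2, 0.3, 0, 0, 0.038, 1, 0, 0, 0, 0.03, 0, 0, 1, 0, 0, 0, 0.035, 0, 0, 1, 0, 0, 0, 0.03, 0, 0, 1, 0, 0, 0, 0.015, 0, 0, 1, 0, 0, 0, 0, 0, 0, 1]'

```text
time_s: 11.8
eef_pos: [0.5292, 0.2191, 0.0808]
eef_rot: [0.071, 0.861, 0.124, -0.487]
wrist_force: [-8.6, -4.9, 1.4]
opening: 0.001
```

Run:
```python
from h import *
plan([-.089,-.073,.054],30)
cv2.imwrite("pics/s3.png",ctrl.camera("scene")[150:330,170:360].repeat(3,0).repeat(3,1))
```

```text
t 11.8 tcp case mm [-77.  -74.3  80.8] turn [ 0.26 -0.98  0.  ] shift now [ 0.0168 -0.0014  0.0241] shift after turn [ 0.0172 -0.0013  0.0238] F [-8.6 -4.9  1.4] op 0.001
```

View pics/s3.png

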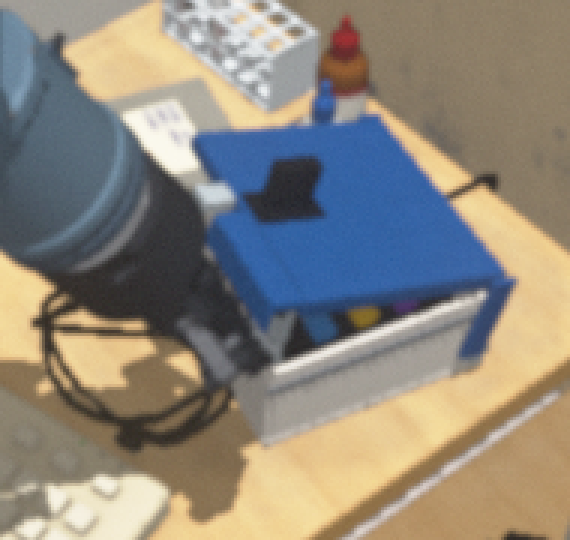

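The fingers are touching the lid lip or case rim with about 9 N because the sideways row undershot. Backing off along tool z.

Emit:
carry_out --motion '[0, 0, 0, 0, 0, 0.014, 1, 0, 0, 0, 0, 0, 0.012, 1, 0, 0, 0, 0, 0, 0, 1]'

```text
time_s: 12.15
eef_pos: [0.5109, 0.2135, 0.0698]
eef_rot: [0.072, 0.862, 0.125, -0.485]
wrist_force: [-0.8, 0.4, -0.3]
opening: 0.003
```

Run:
```python
from h import *
plan([-.091,-.073,.054],30)
ctrl.camera("scene")
for t in("catch_tab","lid_grip"):
  for r in ctrl.landmark_of("scene",t): print(t,r["conf"],w2c(w("scene",r["point"]))*1000)
```

```text
t 12.15 tcp case mm [-96.1 -74.5  69.8] turn [ 0.33 -1.22  0.03] shift now [ 0.0162 -0.0015  0.0038] shift after turn [ 0.0162 -0.0015  0.0035] F [-0.8  0.4 -0.3] op 0.003
catch_tab 0.68 [-85.40388028 -42.24061988  53.28571835]
lid_grip 0.9 [-26.55255273   2.98660053 135.4420923 ]
lid_grip 0.33 [ 94.16867706 158.38992011   0.58834582]
```

Contact is clear and the lid is still at the catch. Lower to the tab's height, then push left.

Emit:
carry_out --motion '[0, -1.2, 0, 0.006, 0, 0.005, 1, 0, 0, 0, 0.01, 0, 0, 1, 0, 0, 0, 0, 0, 0, 1]'

```text
time_s: 12.6
eef_pos: [0.5188, 0.215, 0.0565]
eef_rot: [0.073, 0.859, 0.123, -0.492]
wrist_force: [-0.2, 0.8, -0.2]
opening: -0.004
```

Run:
```python
from h import *
plan([-.091,-.073,.054],30)
```

```text
t 12.6 tcp case mm [-88.1 -75.3  56.5] turn [ 0.34 -0.32 -0.06] shift now [ 0.0007 -0.0023  0.0037] shift after turn [ 0.0007 -0.0023  0.0037] F [-0.2  0.8 -0.2] op -0.004
```

Emit:
carry_out --motion '[0, 0, 0, 0, -0.007, 0.001, 1, 0, 0, 0, 0, -0.007, 0, 1, 0, 0, 0, 0, -0.007, 0, 1, 0, 0, 0, 0, -0.006, 0, 1, 0, 0, 0, 0, -0.006, 0, 1, 0, 0, 0, 0, -0.004, 0, 1, 0, 0, 0, 0, 0, 0, 1]'

```text
time_s: 13.3
eef_pos: [0.508, 0.2503, 0.0564]
eef_rot: [0.073, 0.858, 0.122, -0.493]
wrist_force: [0.1, -0.8, -1.0]
opening: 0.0
```

Run:
```python
from h import *
plan([-.091,-.073,.054],30)
cv2.imwrite("pics/s4.png",ctrl.camera("scene")[100:330,170:360].repeat(2,0).repeat(2,1))
for t in("catch_tab","lid_grip"):
  for r in ctrl.landmark_of("scene",t): print(t,r["conf"],w2c(w("scene",r["point"]))*1000)
```

```text
t 13.3 tcp case mm [-88.7 -38.4  56.4] turn [ 0.29 -0.15 -0.19] shift now [0.001  0.0346 0.0034] shift after turn [0.0009 0.0346 0.0032] F [ 0.1 -0.8 -1. ] op 0.0
catch_tab 0.65 [-86.91441041 -20.32012021  55.85476349]
lid_grip 0.62 [-12.85262611   1.8906582  145.06347063]
```

View pics/s4.png

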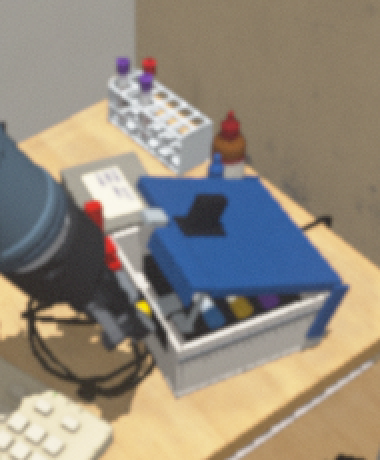

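The lid is swinging up and the catch is at about +20 mm. Retreating.

Emit:
carry_out --motion '[0, 0, 0, 0, 0.006, 0.005, 1, 0, 0, 0, -0.02, 0.005, 0.005, 1, 0, 0, 0, -0.04, 0.005, 0.005, 1, 0, 0, 0, -0.045, 0, 0.005, 1, 0, 0, 0, -0.04, 0, 0.005, 1, 0, 0, 0, -0.03, 0, 0, 1, 0, 0, 0, 0, 0, 0, 1, 0, 0, 0, 0, 0, 0, 1]'

```text
time_s: 14.25
eef_pos: [0.4059, 0.2018, 0.2011]
eef_rot: [0.072, 0.859, 0.121, -0.492]
wrist_force: [-0.7, -0.3, 0.6]
opening: -0.0
```

Emit:
carry_out --motion '[0, 0, 0, 0, 0, 0, 1, 0, 0, 0, 0, 0, 0, 1, 0, 0, 0, 0, 0, 0, 1, 0, 0, 0, 0, 0, 0, 1, 0, 0, 0, 0, 0, 0, 1, 0, 0, 0, 0, 0, 0, 1, 0, 0, 0, 0, 0, 0, 1, 0, 0, 0, 0, 0, 0, 1, 0, 0, 0, 0, 0, 0, 1, 0, 0, 0, 0, 0, 0, 1]'

```text
time_s: 15.25
eef_pos: [0.4047, 0.2014, 0.195]
eef_rot: [0.072, 0.857, 0.121, -0.496]
wrist_force: [0.6, 0.2, -0.4]
opening: -0.002
```

Run:
```python
from h import *
plan([-.091,-.073,.054],30)
im=ctrl.camera("scene")
for t in("latch_post","lid_grip","slide_box","stain_c"):
  for r in ctrl.landmark_of("scene",t)[:1]: p=w("scene",r["point"]);print(t,r["conf"],np.round(p,3),w2c(p)*1000)
cv2.imwrite("pics/s5.png",im[80:330,150:370].repeat(2,0).repeat(2,1))
```

```text
t 15.25 tcp case mm [-201.5  -56.4  195. ] turn [ 0.06  0.22 -0.21] shift now [ 0.1773  0.016  -0.0258] shift after turn [ 0.1774  0.0166 -0.0251] F [ 0.6  0.2 -0.4] op -0.002
latch_post 0.6 [0.476 0.347 0.116] [-91.86826572  63.37188141 115.50204492]
lid_grip 0.55 [0.74  0.365 0.115] [166.50527276   6.50814367 115.10211316]
slide_box 0.63 [0.508 0.452 0.003] [-31.75118889 155.30608554   2.9563245 ]
stain_c 0.85 [ 0.627  0.488 -0.001] [ 92.05084424 157.03010845  -0.90687871]
```

View pics/s5.png

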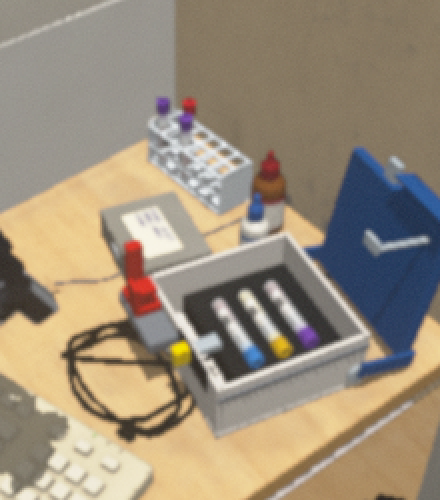

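Emit:
carry_out --motion '[0, 0, 0, 0, 0, 0, 1, 0, 0, 0, 0, 0, 0, 1, 0, 0, 0, 0, 0, 0, 1, 0, 0, 0, 0, 0, 0, 1, 0, 0, 0, 0, 0, 0, 1, 0, 0, 0, 0, 0, 0, 1, 0, 0, 0, 0, 0, 0, 1, 0, 0, 0, 0, 0, 0, 1]'

```text
time_s: 16.3
eef_pos: [0.4047, 0.2014, 0.1951]
eef_rot: [0.072, 0.857, 0.121, -0.496]
wrist_force: [-0.2, -0.6, 0.1]
opening: -0.001
```

```bash
python3 -c "
from bench import ctrl
print(ctrl.hand_in())"
```

```text
the job is handed in; nothing more can be done
None
```

The transport case is open and the blood tubes can be reached. I handed the job in at about 16 s; the hand-in reports no verdict, so I don't know how it was judged.

- **What I did:** I slid the red latch to its end stop and lifted the lid by its grip to about 0.24 rad. After I let go, it rested at about 0.27 rad against the safety catch. I then pushed the yellow catch about 20 mm to the left, the lid sprang open, and I backed the arm away.
- **Last checks:**
  - The lid grip was measured at z≈115 mm, which matches the lid at its 1.75 rad end stop.
  - The latch post was at y≈63 mm, so the latch is slid about 23 mm.
  - The slide box and brown bottle were within about 4 mm of where they started. I checked the white bottle only in the picture, where it is standing.
  - The arm was clear, with under 1 N at the wrist.
- **What went wrong:** My first approach to the catch undershot, and the fingers touched the lid lip or case rim with a reading of about 10 N. I backed off and corrected it; the lid was still held by the catch afterwards.

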